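# Put the drill case away and present the hand countersink level

### The job

The drilling is finished and the holes are to be deburred next: lay the grey drill case flat in the open drawer and slide the drawer fully shut. Then draw the thick-handled countersink out of its slanted holder, turn it level and hold it raised, the whole tool well over 20 cm above the bench; the program finishes while still holding it there, steady. Leave everything else where it is.

Things in the scene. Friction and masses are not known exactly. Their poses are not given: they have to be found in the camera images.
- drill_case: closed grey plastic drill case, a block 70 x 44 x 34 mm (its x, y, z), about 0.15 kg, lying loose and flat on the bench; origin at the centre of its underside
- cabinet: fixed grey steel drawer unit, 220 deep (x) x 220 wide (y) x 85 mm high, one drawer; origin at the centre of its underside on the bench, its front looks to its own -x
- cabinet_drawer0 (a joint): how far the drawer is open, in m: 0 shut, up to 0.149 open; it opens along the cabinet's -x, starts 0.12 to 0.145 open, and slides with about 1 N of friction plus slight damping (4 N per m/s), no spring
- drawer_floor (a point): centre of the drawer's inner floor, 22 mm above the bench, axes as the cabinet's. Inside: 175 long (x), 178 wide (y), walls 41 mm high; the 15 mm thick front panel beyond the -x wall rises 51 mm above this floor. Behind the cabinet's front the drawer is roofed over (51 mm clear), so only the pulled-out part (joint value less 6 mm of wall) is open from above
- cabinet_drawer0_handle (a point): middle of the drawer's handle, a horizontal steel bar along the cabinet's y, 110 mm long and about 10 mm thick, 35 mm out from the front panel (towards the cabinet's -x), about 47 mm above the bench; moves with the drawer, may be pushed from outside
- holder: fixed steel tool holder: base plate 120 x 170 x 8 mm, two square tubes 45 mm to either side of the middle along its y, each 24 mm square outside, 18 inside, 65 long, leaning 45 deg, open end up and towards the holder's own -x, mouths centred at x -23, z 85 mm; origin at the centre of its underside on the bench
- countersink: hand countersink loose in either tube, about 0.13 kg, mostly in the black round handle (28 mm thick, 80 long); then a steel shank 8 mm thick with a 15 mm head. Origin mid-handle on the axis (mass centre within 20 mm); +z from head to butt, at first 45 deg above level, leaning to the holder's -x. The handle's end rests on the mouth, 60 mm are inside: draw it over 60 mm along +z
- countersink_tip (a point): tip of the countersink's cutting head, on its axis 100 mm from the handle's middle (z = -100 mm of the tool)
- scraper: the other tool in the holder, all steel, with a slim handle 12 mm thick and 80 mm long and a 23 mm flange at the tube's mouth; to be left in its tube; origin in the middle of its handle, +z as for the countersink
- jig_block: bystander: steel block 50 x 60 x 50 mm; origin at the centre of its underside
- pin_tray: bystander: clear tray of brass pins 70 x 90 x 30 mm; origin at the centre of its underside
- oil_bottle: bystander: white bottle, 50 mm across, 130 mm high; origin at the centre of its underside
- brush: bystander: bench brush 170 mm long, lying on the bench near the robot, to its right
- wrench: bystander: spanner 150 mm long, lying on the bench near the robot, to its left
- collar: bystander: steel ring 40 mm across, 16 mm high; origin at the centre of its underside
Mind the look-alikes: they are no part of the job. Leave any orange or pink look-alike of the drill_case alone.

How it is judged:
By the outcome, as a careful person would: the job done as asked, in the order asked, and still so for the second after the job is handed in, while the arm keeps its last pose, push and grip.
It also fails if it takes over 64 s, if anything falls off the work surface, if the arm or the gripper's body presses on something with over 40 N, if the wrist force passes 120 N, or if a joint passes its speed limit or range.

### The arm

A 6-joint arm with a two-finger parallel gripper is mounted at the origin on the work surface. World frame = base frame: x ahead of the robot, y to its left, z up, the work surface at z = 0. Lengths are in m, angles in degrees, forces in N, time in s.
With the tool pointing down it reaches from about 0.4 to 0.825 m from the base axis. Payload 7 kg.
Tool frame: the origin (TCP) lies on the centre line of the jaws, within the pads' length; the fingertips stand 11 mm ahead of it and the grasp point (between the pads) lies 8 mm behind it; z points along the fingers, y is the line along which they close (so a half turn about z gives the same grasp; the last joint's range is limited). The gripper opens to 88 mm and grips with 3 to 60 N. Pads are 19 mm wide; open, the fingers measure 130 mm over their backs; the gripper's body (78 mm by 193 mm) begins 47 mm behind the grasp point.
Start: joints at [85.09, 20.546, 0.682, 0, -70.136, -16.507], TCP at [0.246, 0.628, 0.21] pointing down, gripper open.
Joint ranges: [-176.03, 176.03], [-82.01, 121.73], [-58.28, 71.71], [-173.87, 95.51], [-174.79, -0.11], [-173.66, 173.66]. Speed limits (degrees/s): [136.94, 136.94, 172.46, 180, 180, 180].

### API

Orientations are given as [roll, pitch, yaw] about the fixed x, y, z axes, in that order (R = Rz(yaw) Ry(pitch) Rx(roll)).
In Python, from plant import r, capture, camera_model, job gives the robot as it stands.
- The arm moves only by the tool drive_tool, never from a script. Its argument "increments" is a list that holds one entry, the list of rows, each a list of 5 numbers: the gripper's target within -1 to 1 (fully open at 1, half-way at 0, shut at -1), then the shift along the tool's x, y, z scaled (see below), then the turn about the tool's z scaled (see below). In form: [[[gripper, tx, ty, tz, roll], ...]]. A call has 1 to 5 rows; each row is the pose to reach, as a shift and turn from the pose commanded when the call began, along the tool's axes at that moment, turning the shorter way round; what a row does not reach only later rows make up. The controller multiplies each number of a shift by 120 mm and each number of a turn by 360 degrees. A row lasts 1/8 s, in which the tool goes at most 62.5 mm and 10.7 degrees, less where a joint would pass 70% of its speed; a pose out of reach is approached as far as the arm can. A call with a number of a shift or a turn outside -1 to 1 is refused whole. A call with a gripper value outside its range is refused whole. The fingers move at their own pace and stop on an object; "squeeze" is the grip in N (left out, the last holds). Time passes only in rows, so rows that repeat a pose let the fingers close. It gives the time, the measured TCP pose, the force, the opening and the grip force at its end, in the units of the state.
- r.get_state(): the state, without advancing time (a new reading comes with each control period).
- capture(name): name is "scene" or "top" or "wrist"; returns the picture (480x640x3 uint8, red, green, blue); there is no depth.
- camera_model(name): a dict with "camera_matrix" (3x3 intrinsics, pixels), "k1" (the pictures are not rectified: a ray, as slopes to the right and down, at radius r is drawn at 1 + k1 r^2 times it, then the intrinsics apply), "rvec" (rotation vector, rad) and "tvec" (3), from world to camera coordinates, as OpenCV has them. Camera axes: x right, y down, z forward; pixel columns grow to the right and rows downward; lengths in m; the calibration is good to about 2 mm. A picture is of the moment at which its call begins: read the wrist's pose just before it. camera_model takes no time and is no camera call; for the wrist camera it gives the pose at the moment of the call.
- job.close_job(): hands the job in; it is judged then, once.
The state is a dict: "time_s": time; "joints": joint angles; "qd": joint speeds; "joint_torque": joint torques, N m; "tcp_pos": TCP position; "eef_rot": TCP orientation; "contact_force": force on the tool from outside, world axes, zero at the start; "moment": the same for the moment, N m; "gripper_width": finger opening in m; "gripper_force": force on a finger pad.
Only numpy, scipy, OpenCV 4.12 (cv2) and the standard library are available. Lean on these libraries where they do the work, as an engineer would, in place of code of your own. Each camera call takes 0.05 s, during which the arm holds its last target. There are 200 camera calls.

## Working session

There is one attempt and no reset: what is moved stays moved. The work goes in short steps, Python scripts to look and compute and a tool call to move; the robot and the scene stay as the last step left them, time stands still between calls to the robot, and variables do not carry over. Pictures are saved under pics/ and viewed, at most 10 in all, crops included, and the job is handed in when it is done.

Besides the shell and the picture viewer there is one more tool, called after "Call:" by a JSON object that holds its "name" and its "arguments". drive_tool: Moves the arm, as the interface text tells. Its arguments: {"type":"object","properties":{"increments":{"type":"array"},"squeeze":{"type":"number"}},"required":["increments"]}

```bash
ls; mkdir -p pics; python3 - <<'E'
from plant import r,capture,camera_model,job
import cv2
print(r.get_state())
for n in("scene","top"):
    cv2.imwrite(f"pics/{n}0.png",capture(n)[:,:,::-1]); print(n,camera_model(n))
E
```

```text
pics
{'time_s': 0.0, 'joints': array([ 8.50887548e+01,  2.05906850e+01,  6.35344805e-01, -1.91202767e-02,
       -7.01342984e+01, -1.65081775e+01]), 'qd': array([-0.00440988,  0.06538899,  0.03637702, -0.06610332,  0.04848776,
       -0.02437361]), 'joint_torque': array([-2.74924656e-03, -5.82707191e+01,  2.93053919e+01,  6.99676126e+00,
        7.12816996e-03, -1.78567143e-04]), 'tcp_pos': array([0.24633838, 0.62791863, 0.20954624]), 'eef_rot': array([ 1.79908949e+02, -8.23984003e-03, -2.14259276e+01]), 'contact_force': array([ 0.3692272 , -0.97445838, -0.24415394]), 'moment': array([ 0.01984172, -0.04086858,  0.0390595 ]), 'gripper_force': 0.0, 'gripper_width': 0.08736281531725758}
scene {'camera_matrix': array([[555.91312322,   0.        , 326.32016243],
       [  0.        , 555.91312322, 234.04644893],
       [  0.        ,   0.        ,   1.        ]]), 'k1': -0.15745228943312306, 'rvec': array([ 1.64269246,  1.98977534, -0.73259886]), 'tvec': array([ 0.05828752, -0.31184307,  1.58859535])}
top {'camera_matrix': array([[614.77912691,   0.        , 317.58729168],
       [  0.        , 614.77912691, 241.66084446],
       [  0.        ,   0.        ,   1.        ]]), 'k1': -0.18672103739968562, 'rvec': array([ 2.10424108, -2.16035471,  0.2184936 ]), 'tvec': array([0.04114237, 0.477147  , 1.39612622])}
```

View pics/scene0.png

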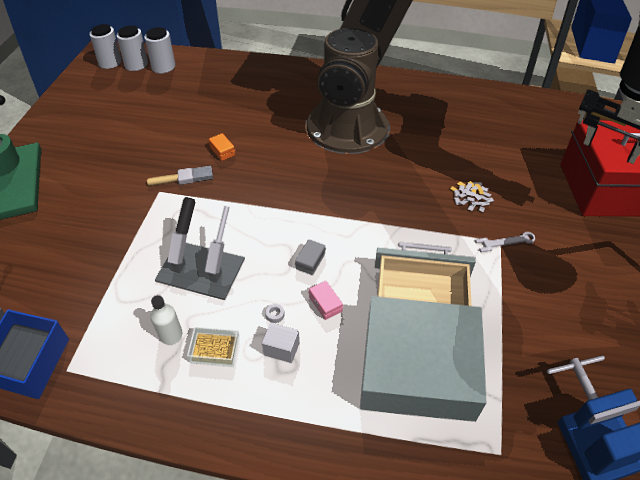

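View pics/top0.png

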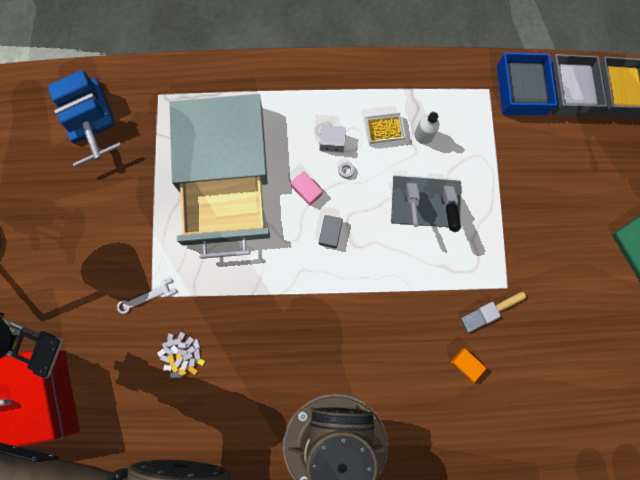

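The pictures show:
- Grey blocks: the dark one at top (330,231) / scene (311,256), and the light steel one at top (333,139). The second is about square and taller, so it is the jig block.
- Look-alikes of the case: pink at top (307,187), orange at (469,365).
- Cabinet at top (218,138), with its drawer open towards the robot.
- Holder at top (427,200), with the thick black handle at (453,217) and the slim steel scraper at (413,200).

The dark block fits the drill_case. I'll confirm that in one crop and measure.

```bash
cat > h.py <<'E'
import numpy as np,cv2
from scipy.spatial.transform import Rotation as Ro
from plant import r,capture,camera_model,job
def ray(cm,px):
    K=cm["camera_matrix"]; R=cv2.Rodrigues(np.array(cm["rvec"]))[0]; t=np.array(cm["tvec"])
    u=cv2.undistortPoints(np.array(px,float).reshape(-1,1,2),K,np.array([cm["k1"],0,0,0.]))[:,0]
    d=np.c_[u,np.ones(len(u))]@R
    return -R.T@t,d
def plane(cm,px,z):
    c,d=ray(cm,px); return c+d*((z-c[2])/d[:,2])[:,None]
def proj(cm,p):
    return cv2.projectPoints(np.array(p,float).reshape(-1,1,3),np.array(cm["rvec"]),np.array(cm["tvec"]),cm["camera_matrix"],np.array([cm["k1"],0,0,0.]))[0][:,0]
def meet(cm1,p1,cm2,p2):
    a,d=ray(cm1,[p1]);b,e=ray(cm2,[p2]);d=d[0];e=e[0]
    s=np.linalg.lstsq(np.c_[d,-e],b-a,rcond=None)[0]
    P=a+s[0]*d;Q=b+s[1]*e
    return (P+Q)/2,np.linalg.norm(P-Q)
def tofr(p):  # world point(s) -> offset in tool axes from measured tcp
    s=r.get_state(); return Ro.from_euler('xyz',s["eef_rot"],degrees=True).inv().apply(np.array(p)-s["tcp_pos"])
E
python3 - <<'E'
from h import *
t=cv2.imread("pics/top0.png");s=cv2.imread("pics/scene0.png")
a=cv2.resize(t[80:300,150:510],(792,484),interpolation=cv2.INTER_CUBIC)
cv2.imwrite("pics/c1.png",a)
b=cv2.resize(s[190:370,140:350],(700,600),interpolation=cv2.INTER_CUBIC)
cv2.imwrite("pics/c2.png",b)
for x in [(330,222),(330,240),(336,232),(322,240),(400,210),(235,250),(220,120)]: print(x,t[x[1],x[0]])
E
```

```text
(330, 222) [138 132 127]
(330, 240) [138 130 127]
(336, 232) [137 128 126]
(322, 240) [143 133 129]
(400, 210) [103  99  91]
(235, 250) [129 129 130]
(220, 120) [163 164 145]
```

View pics/c1.png

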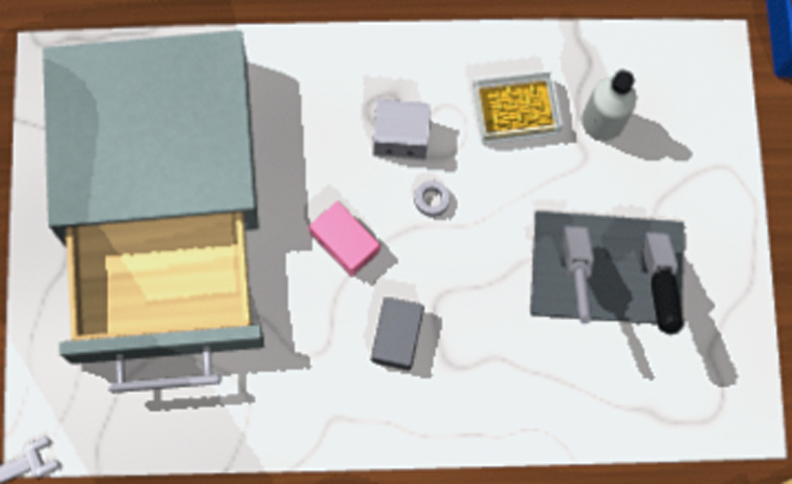

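View pics/c2.png

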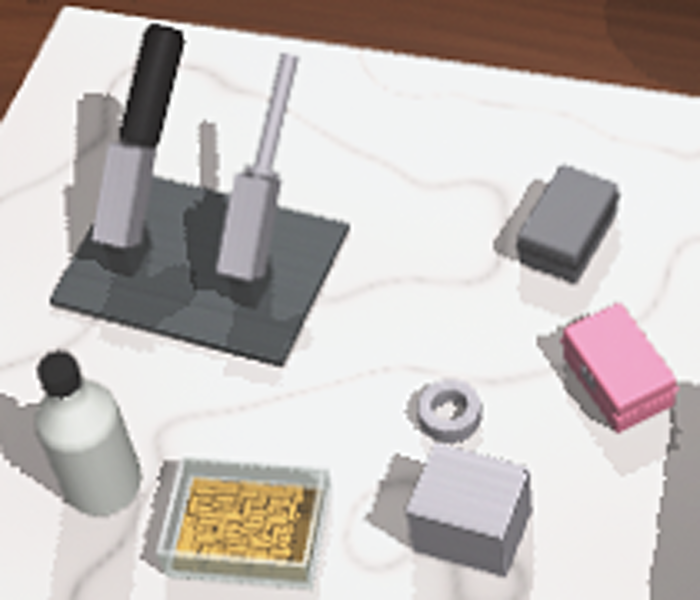

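Crop 1 and crop 2 confirm it. The dark grey block (c1 400,332; c2 568,222) has a case seam and an oblong outline, so it is the drill_case. The light, nearly cubic one (c1 402,128) is the jig_block and the pink one a look-alike. The thick black handle is in the right-hand tube (c1 665,300), the slim steel scraper in the left (c1 580,290).

```bash
python3 - <<'E'
from h import *
np.set_printoptions(precision=4,suppress=True)
T=camera_model("top");S=camera_model("scene")
c1=lambda l:np.array(l,float)/2.2+[150,80]
c2=lambda l:np.array(l,float)/(10/3)+[140,190]
def quad(n,l,z):
    p=plane(T,c1(l),z)[:,:2];e=np.roll(p,-1,0)-p
    print(n,p.tolist() and p.round(4).tolist(),"ctr",p.mean(0),"len",np.linalg.norm(e,axis=1),"ang",np.degrees(np.arctan2(e[:,1],e[:,0])))
quad("case",[(385,298),(423,302),(411,361),(373,356)],.034)
quad("cab",[(44,47),(241,31),(256,215),(50,228)],.085)
quad("hold",[(536,212),(685,222),(683,325),(531,315)],.008)
p=plane(T,c1([(111,386),(218,379)]),.047);print("handle",p,p.mean(0))
p=plane(T,c1([(62,346),(261,328)]),.073);print("panel front top",p,p.mean(0))
for n,a,b in [("butt",(671,323),(166,33)),("mouthend",(660,270),(138,143)),("scrbutt",(584,318),(289,57)),("scrflange",(577,262),(260,174))]:
    print(n,*meet(T,c1([a])[0],S,c2([b])[0]))
# case mask in both views
t=cv2.imread("pics/top0.png")[205:260,305:355].astype(int)
m=(t.max(2)<150)&(abs(t[:,:,0]-t[:,:,2])<25)&(t.min(2)>60)
# brightness separation vs shadow
print(t[30,:, 0])
E
```

```text
case [[0.543, 0.009], [0.5376, -0.032], [0.473, -0.0168], [0.4795, 0.0237]] ctr [ 0.5082 -0.004 ] len [0.0413 0.0663 0.0411 0.0652] ang [-97.5221 166.7592  80.9525 -13.1171]
cab [[0.8248, 0.3771], [0.8357, 0.1593], [0.6245, 0.1443], [0.6167, 0.364]] ctr [0.7254 0.2612] len [0.2181 0.2117 0.2198 0.2085] ang [ -87.1159 -175.9469   92.0545    3.6079]
hold [[0.6442, -0.1645], [0.6298, -0.3343], [0.5109, -0.3228], [0.526, -0.1526]] ctr [ 0.5777 -0.2435] len [0.1704 0.1195 0.1709 0.1187] ang [-94.8502 174.4871  84.907   -5.7735]
handle [[0.4515 0.3032 0.047 ]
 [0.4563 0.189  0.047 ]] [0.4539 0.2461 0.047 ]
panel front top [[0.491  0.3512 0.073 ]
 [0.5049 0.1411 0.073 ]] [0.4979 0.2461 0.073 ]
butt [ 0.4879 -0.2764  0.1282] 0.004778603794497595
mouthend [ 0.5531 -0.2786  0.0908] 0.004032937880260987
scrbutt [ 0.495  -0.1875  0.1302] 0.002576010122644791
scrflange [ 0.5635 -0.1906  0.0917] 0.003003624865174111
[240 241 240 239 239 239 239 240 239 240 239 224 222 224 220 130 134 140
 142 141 141 139 140 140 140 138 139 139 138 140 137 136 136 116 112 147
 153 150 150 148 147 144 140 138 200 221 229 234 236 237]
```

Call:
{"name": "drive_tool", "arguments": {"increments": [[[1, 0.33, 0.34, -0.05, 0], [1, 0.66, 0.68, -0.1, 0], [1, 0.99, 1, -0.15, 0]]]}}

```text
time_s: 0.48
tcp_pos: [0.3136, 0.4714, 0.2282]
eef_rot: [179.9, -0.0, -21.4]
contact_force: [0.7, 0.2, 1.4]
gripper_width: 0.0878
gripper_force: 0.0
```

Call:
{"name": "drive_tool", "arguments": {"increments": [[[1, 0.33, 0.34, -0.05, 0], [1, 0.66, 0.68, -0.1, 0], [1, 0.99, 1, -0.15, 0]]]}}

```text
time_s: 0.85
tcp_pos: [0.3802, 0.3162, 0.2466]
eef_rot: [180.0, 0.0, -21.4]
contact_force: [1.0, 1.2, -0.3]
gripper_width: 0.0879
gripper_force: 0.0
```

Call:
{"name": "drive_tool", "arguments": {"increments": [[[1, 0.33, 0.34, -0.02, 0], [1, 0.66, 0.68, -0.02, 0], [1, 0.99, 1, -0.02, 0]]]}}

```text
time_s: 1.23
tcp_pos: [0.447, 0.1612, 0.249]
eef_rot: [-180.0, -0.0, -21.4]
contact_force: [0.9, 1.1, -0.2]
gripper_width: 0.0878
gripper_force: 0.0
```

Call:
{"name": "drive_tool", "arguments": {"increments": [[[1, 0.33, 0.34, 0, 0], [1, 0.66, 0.68, 0, 0], [1, 0.99, 1, 0, 0], [1, 0.99, 1, 0, 0]]]}}

```text
time_s: 1.72
tcp_pos: [0.5141, 0.0048, 0.2481]
eef_rot: [179.9, 0.1, -21.7]
contact_force: [-0.4, 0.2, -0.5]
gripper_width: 0.0875
gripper_force: 0.0
```

```bash
python3 - <<'E'
from h import *
np.set_printoptions(precision=4,suppress=True)
W=camera_model("wrist");im=capture("wrist")[:,:,::-1].copy();cv2.imwrite("pics/w1.png",im)
c,d=ray(W,[(320,240)]);print(c,d/np.linalg.norm(d))
T=camera_model("top")
print(proj(W,[(.508,-.004,.034)]))
E
```

```text
[ 0.5837 -0.0226  0.4223] [[-0.2605  0.1125 -0.9589]]
[[334.0274 203.6289]]
```

View pics/w1.png

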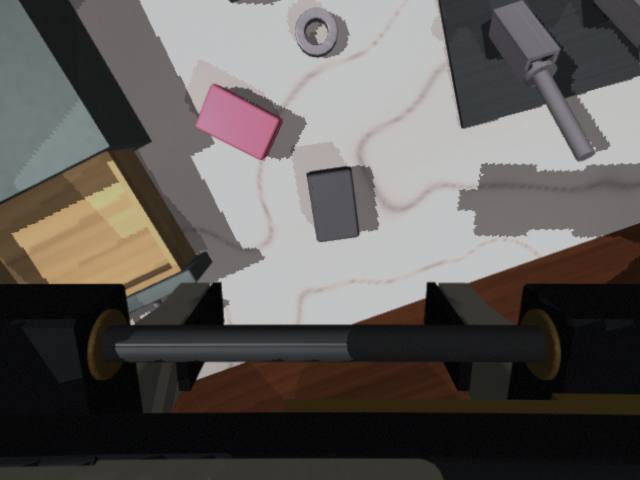

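The wrist view shows the grey case at about (333,204), the pink look-alike at (238,122), the drawer at left with its wall corner near (190,265), and the scraper at (545,80).

```bash
python3 - <<'E'
from h import *
np.set_printoptions(precision=4,suppress=True)
W=camera_model("wrist");im=cv2.imread("pics/w1.png")
g=im.max(2).astype(int); print(g[204,295:375:2])
sub=np.zeros_like(g,np.uint8); sub[150:260,295:375]=(g[150:260,295:375]<115)
n,l,st,ce=cv2.connectedComponentsWithStats(sub)
k=l[204,335];m=(l==k).astype(np.uint8);m=cv2.morphologyEx(m,cv2.MORPH_OPEN,np.ones((7,7)))
c=cv2.findContours(m,0,2)[0];c=max(c,key=cv2.contourArea)
b=cv2.boxPoints(cv2.minAreaRect(c));print(b,st[k])
p=plane(W,b,.034)[:,:2];e=np.roll(p,-1,0)-p
print(p.mean(0),np.linalg.norm(e,axis=1),np.degrees(np.arctan2(e[:,1],e[:,0])))
# drawer/cabinet from wrist: cabinet front right top corner, panel right end top front/back
print("cab corner",plane(W,[(150,138)],.085), "panel top right end", plane(W,[(208,253),(212,263)],.073))
E
```

```text
[194 194 191 176 178 176 176 175 107  88  91  92  91  91  93  90  91  91
  90  89  91  89  89  90  89  89  90  91  90  79  56 108 109 109 109 108
 108 108 106 106]
[[305.952  171.1397]
 [369.8821 162.6157]
 [379.3232 233.4236]
 [315.393  241.9476]] [ 306  166   69   76 4341]
[ 0.5048 -0.0106] [0.0623 0.0719 0.0656 0.0723] [-104.141   167.9042   76.2756  -14.6921]
cab corner [[0.6239 0.1156 0.085 ]] panel top right end [[0.5148 0.1208 0.073 ]
 [0.5047 0.1217 0.073 ]]
```

```bash
python3 - <<'E'
from h import *
np.set_printoptions(precision=4,suppress=True)
W=camera_model("wrist");im=cv2.imread("pics/w1.png")
g=im.max(2).astype(int)
sub=np.zeros_like(g,np.uint8); sub[150:260,295:375]=(g[150:260,295:375]<99)&(g[150:260,295:375]>80)
sub=cv2.morphologyEx(sub,cv2.MORPH_OPEN,np.ones((5,5)))
c=max(cv2.findContours(sub,0,2)[0],key=cv2.contourArea)
b=cv2.boxPoints(cv2.minAreaRect(c));print(b)
p=plane(W,b,.034)[:,:2];e=np.roll(p,-1,0)-p
print(p.mean(0),np.linalg.norm(e,axis=1),np.degrees(np.arctan2(e[:,1],e[:,0])))
print("cab corner top",plane(W,[(108,150)],.085),"bottom",plane(W,[(150,138)],0))
print("scr flange",proj(W,[(.5587,-.1966,.085)]))
E
```

```text
[[307.0308 176.2462]
 [348.7539 171.0308]
 [356.8615 235.8923]
 [315.1385 241.1077]]
[0.5053 0.0006] [0.0409 0.0661 0.0428 0.0664] [-104.5655  166.5484   75.7812  -15.1487]
cab corner top [[0.6279 0.1522 0.085 ]] bottom [[0.6342 0.1501 0.    ]]
scr flange [[544.7803  65.2018]]
```

Call:
{"name": "drive_tool", "arguments": {"increments": [[[1, -0.03, 0.07, 0.4, -0.021], [1, -0.03, 0.07, 0.8, -0.021], [1, -0.03, 0.07, 1, -0.021], [1, -0.03, 0.07, 1, -0.021]]], "squeeze": 25}}

```text
time_s: 2.28
tcp_pos: [0.5056, 0.002, 0.1273]
eef_rot: [179.9, 0.2, -13.8]
contact_force: [-0.5, 0.7, 0.7]
gripper_width: 0.0878
gripper_force: 0.0
```

```bash
python3 - <<'E'
from h import *
np.set_printoptions(precision=4,suppress=True)
W=camera_model("wrist");im=capture("wrist")[:,:,::-1].copy();cv2.imwrite("pics/w2.png",im)
s=r.get_state();print(s["tcp_pos"],s["eef_rot"])
g=im.max(2).astype(int)
c0=proj(W,[(.507,-.002,.034)])[0];print(c0);u,v=c0.astype(int)
print(g[v,u-80:u+80:4])
sub=((g<99)&(g>80)).astype(np.uint8); sub[290:]=0
sub=cv2.morphologyEx(sub,cv2.MORPH_OPEN,np.ones((5,5)))
n,l,st,ce=cv2.connectedComponentsWithStats(sub);k=l[v-10,u];print(st[k])
c=max(cv2.findContours((l==k).astype(np.uint8),0,2)[0],key=cv2.contourArea)
b=cv2.boxPoints(cv2.minAreaRect(c));print(b)
p=plane(W,b,.034)[:,:2];e=np.roll(p,-1,0)-p
print(p.mean(0),np.linalg.norm(e,axis=1),np.degrees(np.arctan2(e[:,1],e[:,0])),tofr([*p.mean(0),.016]))
E
```

```text
[0.5068 0.0022 0.1289] [179.95     0.0517 -13.7735]
[328.7066 230.5732]
[176 175 175 176 175 174 175 175 177 162 158 156 159  71  82  80  80  78
  78  78  78  78  77  80  78  79  80  79  41  96  97  97  95  93  90 165
 153 143 148 118]
[     0      0    640    480 284751]
[[ -0.   0.]
 [639.   0.]
 [639. 479.]
 [  0. 479.]]
[0.4727 0.0126] [0.3737 0.362  0.5291 0.3608] [-103.7467  178.4893   76.076   -26.3331] [-0.0356 -0.0021  0.1129]
```

Call:
{"name": "drive_tool", "arguments": {"increments": [[[1, 0.01, 0.03, 0.4, 0], [1, 0.01, 0.03, 0.8, 0], [1, 0.01, 0.03, 0.94, 0], [1, 0.01, 0.03, 0.94, 0]]]}}

```text
time_s: 2.82
tcp_pos: [0.5078, -0.0018, 0.0163]
eef_rot: [180.0, 0.0, -13.8]
contact_force: [-0.2, -0.2, 0.8]
gripper_width: 0.0879
gripper_force: 0.0
```

Call:
{"name": "drive_tool", "arguments": {"increments": [[[-1, 0, 0, 0, 0], [-1, 0, 0, 0, 0], [-1, 0, 0, 0, 0], [-1, 0, 0, 0, 0], [-1, 0, 0, 0, 0]]], "squeeze": 25}}

```text
time_s: 3.45
tcp_pos: [0.5075, -0.0023, 0.0162]
eef_rot: [-180.0, -0.0, -13.9]
contact_force: [0.3, 0.1, 1.6]
gripper_width: 0.0432
gripper_force: 20.3
```

Call:
{"name": "drive_tool", "arguments": {"increments": [[[-1, 0, 0, -0.3, 0], [-1, 0, 0, -0.7, 0], [-1, 0, 0, -1, 0], [-1, 0, 0, -1, 0]]]}}

```text
time_s: 3.95
tcp_pos: [0.5091, -0.0018, 0.1387]
eef_rot: [-179.8, -0.3, -13.8]
contact_force: [0.3, -1.1, -2.8]
gripper_width: 0.0427
gripper_force: 25.0
```

Call:
{"name": "drive_tool", "arguments": {"increments": [[[-1, -0.01, -0.3, 0, 0], [-1, -0.02, -0.7, 0, 0], [-1, -0.03, -1, 0, 0]]]}}

```text
time_s: 4.32
tcp_pos: [0.5321, 0.1162, 0.1345]
eef_rot: [179.9, 0.1, -13.9]
contact_force: [1.1, 0.2, -2.5]
gripper_width: 0.0429
gripper_force: 25.0
```

Call:
{"name": "drive_tool", "arguments": {"increments": [[[-1, -0.01, -0.4, 0, -0.02], [-1, -0.02, -0.8, 0, -0.047], [-1, -0.03, -1, 0, -0.047], [-1, -0.03, -1, 0, -0.047]]]}}

```text
time_s: 4.82
tcp_pos: [0.5574, 0.2334, 0.1343]
eef_rot: [179.9, 0.1, 3.0]
contact_force: [0.0, 0.2, -2.0]
gripper_width: 0.0426
gripper_force: 25.0
```

```bash
python3 - <<'E'
from h import *
s=r.get_state();print(s["tcp_pos"],s["eef_rot"],s["gripper_width"])
W=camera_model("wrist");cv2.imwrite("pics/w3.png",capture("wrist")[:,:,::-1])
a=cv2.resize(capture("top")[80:300,150:510,::-1],(792,484),interpolation=cv2.INTER_CUBIC)
np.save("W3.npy",W,allow_pickle=True)
E
```

```text
[0.55736526 0.23336722 0.13425824] [1.79923462e+02 1.31232994e-01 3.02624164e+00] 0.04258653369609795
```

View pics/w3.png

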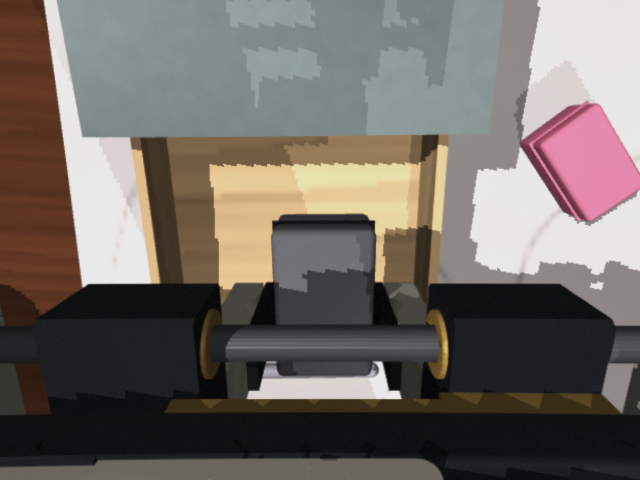

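The case is held square to the drawer at (324,290). The cabinet's front edge is at row 136, the drawer's side walls at columns 150 and 440, and the handle shows at about (320,370).

```bash
python3 - <<'E'
from h import *
np.set_printoptions(precision=4,suppress=True)
W=np.load("W3.npy",allow_pickle=True).item()
print("front",plane(W,[(83,136),(490,133)],.085))
print("walls top",plane(W,[(140,150),(440,150)],.063))
print("handle",plane(W,[(372,369)],.047))
for x in (.49,.5,.51,.52): print(x,proj(W,[(x,.25,.073)]))
E
```

```text
front [[0.6177 0.3668 0.085 ]
 [0.6312 0.1473 0.085 ]]
walls top [[0.6101 0.3468 0.063 ]
 [0.6198 0.1665 0.063 ]]
handle [[0.4551 0.1915 0.047 ]]
0.49 [[293.6829 342.7933]]
0.5 [[294.1776 329.3519]]
0.51 [[294.6808 315.6388]]
0.52 [[295.1927 301.643 ]]
```

Call:
{"name": "drive_tool", "arguments": {"increments": [[[-1, 0.08, -0.16, 0, 0.0], [-1, 0.08, -0.16, 0.3, 0], [-1, 0.08, -0.16, 0.6, 0], [-1, 0.08, -0.16, 0.75, 0], [-1, 0.08, -0.16, 0.78, 0]]]}}

```text
time_s: 5.55
tcp_pos: [0.5664, 0.2515, 0.0416]
eef_rot: [179.9, 0.1, 3.0]
contact_force: [0.4, 0.4, -1.3]
gripper_width: 0.0427
gripper_force: 25.0
```

Call:
{"name": "drive_tool", "arguments": {"increments": [[[-1, 0, 0, 0.01, 0], [-1, 0, 0, 0.01, 0]]]}}

```text
time_s: 5.8
tcp_pos: [0.5673, 0.2526, 0.0425]
eef_rot: [-179.9, -0.1, 3.1]
contact_force: [0.7, 0.0, -1.8]
gripper_width: 0.0424
gripper_force: 25.0
```

Call:
{"name": "drive_tool", "arguments": {"increments": [[[-1, 0, 0, 0.01, 0], [-1, 0, 0, 0.02, 0], [-1, 0, 0, 0.02, 0]]]}}

```text
time_s: 6.18
tcp_pos: [0.5665, 0.2521, 0.0389]
eef_rot: [-180.0, -0.0, 3.1]
contact_force: [0.2, -0.2, -2.5]
gripper_width: 0.0427
gripper_force: 25.0
```

Base about 1 mm above the floor; release.

Call:
{"name": "drive_tool", "arguments": {"increments": [[[0.4, 0, 0, 0, 0], [0.4, 0, 0, 0, 0], [0.4, 0, 0, 0, 0]]]}}

```text
time_s: 6.55
tcp_pos: [0.5667, 0.2522, 0.0391]
eef_rot: [-180.0, -0.0, 3.1]
contact_force: [-0.5, -0.5, -0.4]
gripper_width: 0.0606
gripper_force: 0.0
```

Call:
{"name": "drive_tool", "arguments": {"increments": [[[0.4, 0, 0, -0.2, 0], [0.4, 0, 0, -0.5, 0], [0.4, 0, 0, -0.9, 0], [0.4, 0, 0, -1, 0], [0.4, 0, 0, -1, 0]]]}}

```text
time_s: 7.18
tcp_pos: [0.5668, 0.2524, 0.1597]
eef_rot: [-179.9, -0.1, 3.1]
contact_force: [-0.4, -0.8, -1.8]
gripper_width: 0.0612
gripper_force: 0.0
```

```bash
python3 - <<'E'
from h import *
np.set_printoptions(precision=4,suppress=True)
s=r.get_state();print(s["tcp_pos"],s["eef_rot"],s["gripper_width"])
W=camera_model("wrist");im=capture("wrist")[:,:,::-1];cv2.imwrite("pics/w4.png",im)
print(proj(W,[(.566,.2525,.056),(.452,.2466,.047),(.452,.2466,.13)]))
print(tofr([[.435,.2456,.12],[.435,.2456,.045]]))
E
```

```text
[0.5668 0.2524 0.1597] [-179.9215   -0.0809    3.0553] 0.06124369165712236
[[324.0167 231.7458]
 [323.7533 362.5153]
 [323.6059 440.0769]]
[[-0.1313 -0.0006  0.0384]
 [-0.1312 -0.0006  0.1134]]
```

View pics/w4.png

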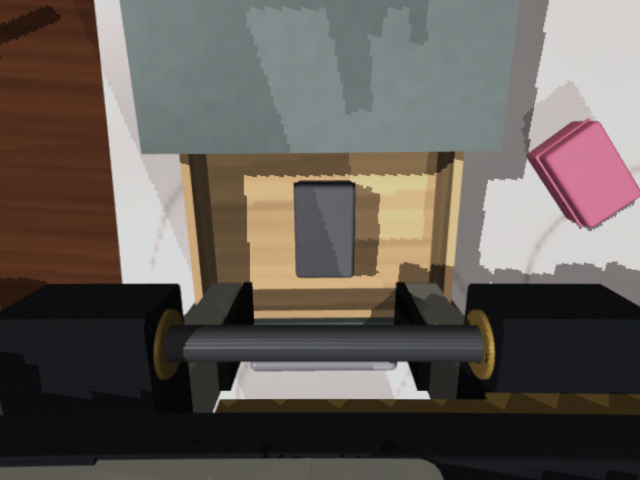

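The case lies flat and square in the open drawer at (324,230), clear of the walls. The handle is at row 365.

Call:
{"name": "drive_tool", "arguments": {"increments": [[[-1, -0.4, 0, 0, 0], [-1, -0.8, 0, 0, 0], [-1, -1, 0, 0, 0], [-1, -1, 0, 0, 0]]]}}

```text
time_s: 7.72
tcp_pos: [0.4448, 0.245, 0.1577]
eef_rot: [179.9, 0.1, 3.1]
contact_force: [0.6, 0.8, -0.0]
gripper_width: 0.0272
gripper_force: 0.0
```

Call:
{"name": "drive_tool", "arguments": {"increments": [[[-1, -0.2, 0, 0, 0], [-1, -0.2, 0, 0.3, 0], [-1, -0.2, 0, 0.7, 0], [-1, -0.2, 0, 0.96, 0], [-1, -0.2, 0, 0.96, 0]]]}}

```text
time_s: 8.35
tcp_pos: [0.4216, 0.2425, 0.0407]
eef_rot: [179.7, 0.3, 3.0]
contact_force: [0.1, -0.1, -0.2]
gripper_width: 0.0003
gripper_force: 0.0
```

Call:
{"name": "drive_tool", "arguments": {"increments": [[[-1, 0.08, 0, 0, 0], [-1, 0.16, 0, 0, 0], [-1, 0.26, 0, 0, 0], [-1, 0.36, 0, 0, 0], [-1, 0.46, 0, 0, 0]]]}}

```text
time_s: 8.98
tcp_pos: [0.4787, 0.2474, 0.0438]
eef_rot: [-180.0, 0.0, 3.0]
contact_force: [-2.4, 1.0, 0.7]
gripper_width: 0.0004
gripper_force: 1.1
```

Call:
{"name": "drive_tool", "arguments": {"increments": [[[-1, 0.1, 0, 0, 0], [-1, 0.2, 0, 0, 0], [-1, 0.3, 0, 0, 0], [-1, 0.4, 0, 0, 0], [-1, 0.48, 0, 0, 0]]]}}

```text
time_s: 9.6
tcp_pos: [0.5361, 0.2505, 0.0435]
eef_rot: [180.0, 0.0, 3.1]
contact_force: [-1.1, 0.7, 0.1]
gripper_width: 0.0003
gripper_force: 0.7
```

Call:
{"name": "drive_tool", "arguments": {"increments": [[[-1, 0.05, 0, 0, 0], [-1, 0.1, 0, 0, 0], [-1, 0.13, 0, 0, 0], [-1, 0.13, 0, 0, 0]]]}}

```text
time_s: 10.1
tcp_pos: [0.5513, 0.2513, 0.0437]
eef_rot: [180.0, -0.0, 3.1]
contact_force: [-0.2, -0.5, 0.2]
gripper_width: 0.0005
gripper_force: 0.0
```

Call:
{"name": "drive_tool", "arguments": {"increments": [[[-1, 0.03, 0, 0, 0], [-1, 0.06, 0, 0, 0], [-1, 0.06, 0, 0, 0]]]}}

```text
time_s: 10.48
tcp_pos: [0.5586, 0.2518, 0.0438]
eef_rot: [-180.0, -0.0, 3.1]
contact_force: [0.5, 0.2, 0.1]
gripper_width: 0.0007
gripper_force: 0.0
```

Call:
{"name": "drive_tool", "arguments": {"increments": [[[-1, 0.02, 0, 0, 0], [-1, 0.04, 0, 0, 0], [-1, 0.04, 0, 0, 0]]]}}

```text
time_s: 10.85
tcp_pos: [0.5633, 0.252, 0.0437]
eef_rot: [-180.0, -0.0, 3.1]
contact_force: [0.5, -1.0, 0.5]
gripper_width: 0.0003
gripper_force: 0.0
```

Call:
{"name": "drive_tool", "arguments": {"increments": [[[-1, 0.03, 0, 0, 0], [-1, 0.05, 0, 0, 0], [-1, 0.05, 0, 0, 0]]]}}

```text
time_s: 11.22
tcp_pos: [0.5693, 0.2523, 0.0436]
eef_rot: [-180.0, -0.0, 3.1]
contact_force: [-0.4, 0.1, 0.0]
gripper_width: 0.0004
gripper_force: 0.0
```

```bash
python3 - <<'E'
from h import *
s=r.get_state();print(s["tcp_pos"],s["contact_force"])
im=capture("top")[:,:,::-1];cv2.imwrite("pics/top1.png",im)
s2=capture("scene")[:,:,::-1];
a=cv2.resize(im[80:260,150:290],(466,600),interpolation=2);b=cv2.resize(s2[220:420,340:500],(333,417),interpolation=2)
c=np.zeros((600,800,3),np.uint8);c[:,:466]=a;c[:417,467:800]=b;cv2.imwrite("pics/c5.png",c)
E
```

```text
[0.56928885 0.25233432 0.0436267 ] [-0.4453488   0.06364331  0.04413111]
```

View pics/c5.png

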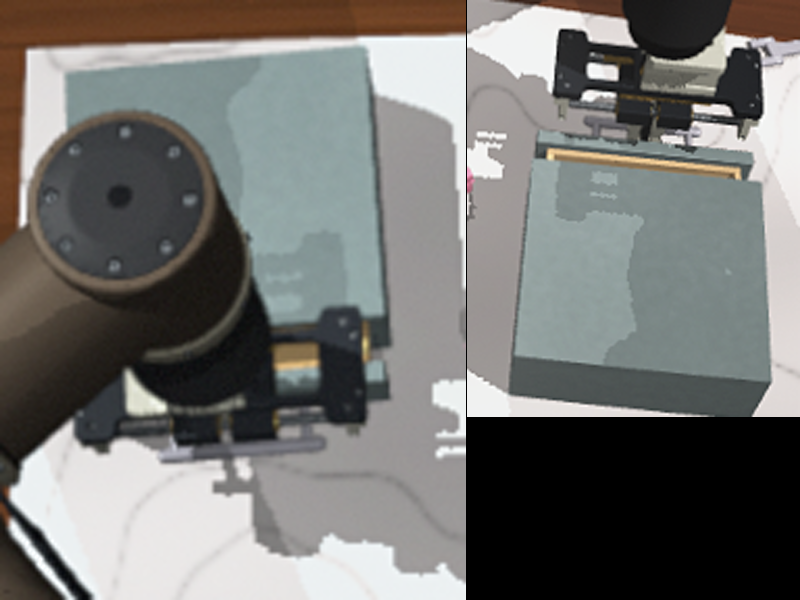

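The drawer is still open by a few centimetres (gap at crop (320,365)). I'll check where the bar stands relative to the fingers.

```bash
python3 - <<'E'
from h import *
np.set_printoptions(precision=4,suppress=True)
T=camera_model("top");S=camera_model("scene")
A=lambda l:np.array(l,float)/(10/3)+[150,80]
B=lambda l:(np.array(l,float)-[467,0])*(160/333)+[340,220]
print("bar",plane(T,A([(165,455),(322,442)]),.047))
print("bar scene",plane(S,B([(590,125),(695,136)]),.047))
print("tcp in crops",(proj(T,[r.get_state()["tcp_pos"]])-[150,80])*3.333,(proj(S,[r.get_state()["tcp_pos"]])-[340,220])*333/160+[467,0])
E
```

```text
bar [[0.545  0.3063 0.047 ]
 [0.5515 0.1943 0.047 ]]
bar scene [[0.5543 0.2013 0.047 ]
 [0.5479 0.3084 0.047 ]]
tcp in crops [[241.3305 421.0696]] [[638.1516 146.2888]]
```

The bar is at x≈0.549 and the TCP at 0.569, so the fingers are between the bar and the panel and pushing the panel (0.584). That works too, so I'll keep pushing until there is resistance. The gripper body stays above the cabinet top.

Call:
{"name": "drive_tool", "arguments": {"increments": [[[-1, 0.04, 0, 0, 0], [-1, 0.08, 0, 0, 0], [-1, 0.12, 0, 0, 0], [-1, 0.12, 0, 0, 0]]]}}

```text
time_s: 11.82
tcp_pos: [0.584, 0.2531, 0.0436]
eef_rot: [-180.0, -0.0, 3.0]
contact_force: [-0.2, -0.2, -1.0]
gripper_width: 0.0007
gripper_force: 0.0
```

Call:
{"name": "drive_tool", "arguments": {"increments": [[[-1, 0.04, 0, 0, 0], [-1, 0.08, 0, 0, 0], [-1, 0.1, 0, 0, 0], [-1, 0.1, 0, 0, 0]]]}}

```text
time_s: 12.32
tcp_pos: [0.5957, 0.2537, 0.0437]
eef_rot: [-180.0, -0.0, 3.1]
contact_force: [0.8, -0.5, 0.4]
gripper_width: 0.0005
gripper_force: 0.0
```

Call:
{"name": "drive_tool", "arguments": {"increments": [[[-1, 0.03, 0, 0, 0], [-1, 0.06, 0, 0, 0], [-1, 0.06, 0, 0, 0]]]}}

```text
time_s: 12.7
tcp_pos: [0.5984, 0.2536, 0.0435]
eef_rot: [179.9, 0.4, 3.1]
contact_force: [-18.5, 2.8, 12.2]
gripper_width: 0.0005
gripper_force: 9.2
```

```bash
python3 - <<'E'
from h import *
s=r.get_state();print(s["tcp_pos"],s["contact_force"],s["moment"])
im=capture("top")[:,:,::-1];s2=capture("scene")[:,:,::-1];cv2.imwrite("pics/top2.png",im);cv2.imwrite("pics/scene2.png",s2)
a=cv2.resize(im[150:240,170:290],(400,300),interpolation=2);b=cv2.resize(s2[230:320,350:490],(400,257),interpolation=2)
c=np.zeros((600,800,3),np.uint8);c[:300,:400]=a;c[:257,400:800]=b
w=capture("wrist")[:,:,::-1];c[300:,:400]=cv2.resize(w,(400,300))
cv2.imwrite("pics/c6.png",c)
E
```

```text
[0.59840019 0.2536287  0.04351398] [-18.53251933   2.81087222  12.20740947] [1.14635203 6.69163207 0.15635123]
```

View pics/c6.png

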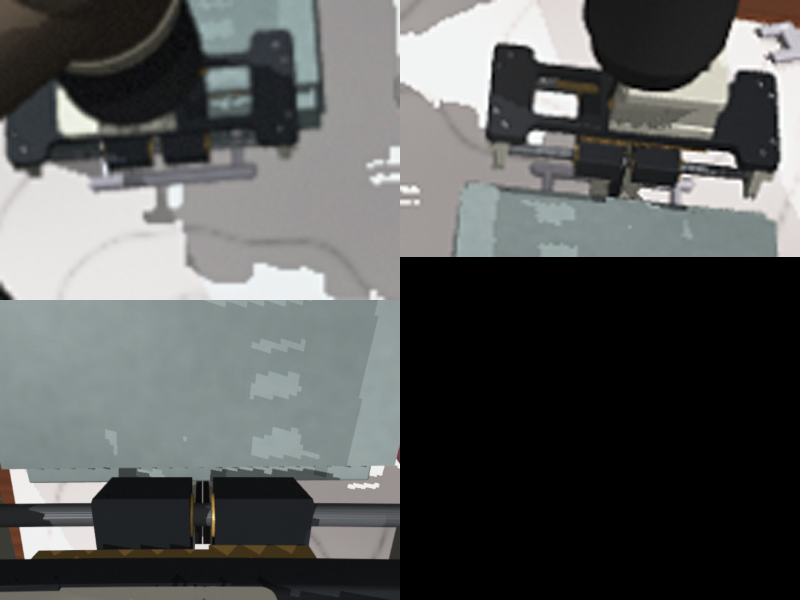

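The drawer is shut: 18 N of resistance, the front flush in the scene crop at (620,195), and panel x ≈ 0.608 as expected for shut. I'll back off a few mm, staying clear of the bar, and lift.

Call:
{"name": "drive_tool", "arguments": {"increments": [[[-1, -0.04, 0, 0, 0], [-1, -0.06, 0, 0, 0], [-1, -0.06, 0, 0, 0]]]}}

```text
time_s: 13.22
tcp_pos: [0.5956, 0.2537, 0.0438]
eef_rot: [-180.0, -0.0, 3.1]
contact_force: [1.0, 0.9, 0.7]
gripper_width: 0.0004
gripper_force: 0.0
```

Call:
{"name": "drive_tool", "arguments": {"increments": [[[-1, 0, 0, -0.1, 0], [-1, 0, 0, -0.3, 0], [-1, 0, 0, -0.7, 0], [-1, 0, 0, -1, 0], [-1, 0, 0, -1, 0]]]}}

```text
time_s: 13.85
tcp_pos: [0.5975, 0.2547, 0.1685]
eef_rot: [-179.8, -0.4, 3.1]
contact_force: [0.2, -0.6, 0.1]
gripper_width: 0.0003
gripper_force: 0.0
```

Call:
{"name": "drive_tool", "arguments": {"increments": [[[-1, -0.06, 0.33, -0.1, 0], [-1, -0.13, 0.67, -0.2, 0], [-1, -0.2, 1, -0.3, 0]]]}}

```text
time_s: 14.22
tcp_pos: [0.5773, 0.1312, 0.1998]
eef_rot: [180.0, 0.0, 3.1]
contact_force: [0.0, -0.7, 0.7]
gripper_width: 0.0005
gripper_force: 0.0
```

Call:
{"name": "drive_tool", "arguments": {"increments": [[[-1, -0.06, 0.4, -0.1, 0], [-1, -0.13, 0.8, -0.2, 0], [-1, -0.2, 1, -0.3, 0]]]}}

```text
time_s: 14.6
tcp_pos: [0.5595, 0.0092, 0.2359]
eef_rot: [180.0, 0.0, 3.0]
contact_force: [0.2, 0.3, -0.3]
gripper_width: 0.0005
gripper_force: 0.0
```

Call:
{"name": "drive_tool", "arguments": {"increments": [[[-1, -0.06, 0.4, 0, 0], [-1, -0.13, 0.8, 0, 0], [-1, -0.2, 1, 0, 0]]]}}

```text
time_s: 14.98
tcp_pos: [0.542, -0.1118, 0.2355]
eef_rot: [180.0, 0.0, 3.0]
contact_force: [0.2, -0.7, 0.2]
gripper_width: 0.0002
gripper_force: 0.0
```

Call:
{"name": "drive_tool", "arguments": {"increments": [[[0.3, -0.06, 0.4, 0, 0.023], [0.3, -0.13, 0.8, 0, 0.023], [0.3, -0.2, 1, 0, 0.023], [0.3, -0.2, 1, 0, 0.023]]]}}

```text
time_s: 15.48
tcp_pos: [0.5242, -0.2324, 0.2353]
eef_rot: [-180.0, 0.0, -5.4]
contact_force: [-0.6, 0.9, -0.8]
gripper_width: 0.0349
gripper_force: 0.0
```

```bash
python3 - <<'E'
from h import *
np.set_printoptions(precision=4,suppress=True)
s=r.get_state();print(s["tcp_pos"],s["eef_rot"],s["gripper_width"])
W=camera_model("wrist");im=capture("wrist")[:,:,::-1].copy()
for n in("top","scene"): cv2.imwrite(f"pics/{n}3.png",capture(n)[:,:,::-1])
np.save("W7.npy",W,allow_pickle=True);cv2.imwrite("pics/w7raw.png",im)
print(proj(W,[(.5506,-.2862,.085),(.4942,-.281,.1416),(.5777,-.2435,.008)]))
cv2.imwrite("pics/w7.png",im)
E
```

```text
[ 0.5242 -0.2324  0.2353] [-180.        0.0492   -5.3827] 0.03490137952006422
[[386.6416 178.3523]
 [395.3111 268.0461]
 [330.0223 144.4465]]
```

View pics/w7.png

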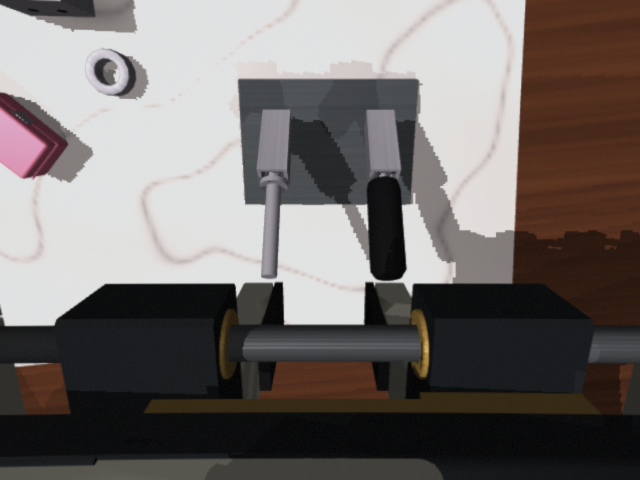

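The wrist view shows the black countersink handle from the mouth at (384,182) to the butt at (388,272). The slim scraper is at (270,230), and the base plate spans (240..417, 80..204). That was the tenth picture, so from here I work from numbers only.

```bash
python3 - <<'E'
from h import *
np.set_printoptions(precision=4,suppress=True)
W=np.load("W7.npy",allow_pickle=True).item();im=cv2.imread("pics/w7raw.png");g=im.max(2)
def rows(rs):
    o=[]
    for v in rs:
        x=np.where(g[v,355:425]<45)[0]+355; o.append((v,x.min(),x.max(),(x.min()+x.max())/2))
    return o
R=rows(range(190,262,10));print(R)
m=np.array([.5506,-.2862,.085]);d=np.array([-.704,.0653,.707])
# height of axis at each row by assumed geometry
for v,a,b,c in R:
    best=min(np.arange(0,.08,.001),key=lambda s:abs(proj(W,[m+d*s])[0,1]-v)); P=m+d*best
    q=plane(W,[(c,v)],P[2])[0]; wl=plane(W,[(a,v),(b,v)],P[2]); print(v,round(best,3),q,"w",np.linalg.norm(wl[0]-wl[1]))
print("plate",(p:=plane(W,[(239,79),(417,78),(412,204),(246,204)],.008)),p.mean(0))
# butt end: last black row at column 387
col=g[240:300,387];print(col)
E
```

```text
[(190, np.int64(367), np.int64(400), np.float64(383.5)), (200, np.int64(367), np.int64(401), np.float64(384.0)), (210, np.int64(369), np.int64(400), np.float64(384.5)), (220, np.int64(369), np.int64(401), np.float64(385.0)), (230, np.int64(369), np.int64(402), np.float64(385.5)), (240, np.int64(370), np.int64(403), np.float64(386.5)), (250, np.int64(370), np.int64(403), np.float64(386.5)), (260, np.int64(371), np.int64(404), np.float64(387.5))]
190 0.012 [ 0.5428 -0.282   0.0935] w 0.026374910368956672
200 0.021 [ 0.536  -0.2811  0.0998] w 0.026818204270043975
210 0.031 [ 0.5295 -0.2802  0.1069] w 0.024065901857610237
220 0.04 [ 0.5231 -0.2793  0.1133] w 0.024495426140482168
230 0.049 [ 0.5169 -0.2784  0.1196] w 0.024897265088230796
240 0.057 [ 0.5107 -0.278   0.1253] w 0.024587998920254782
250 0.066 [ 0.505  -0.2767  0.1317] w 0.02421331497280589
260 0.074 [ 0.4993 -0.2763  0.1373] w 0.023892889262471514
plate [[ 0.6451 -0.1637  0.008 ]
 [ 0.6302 -0.3301  0.008 ]
 [ 0.5105 -0.3219  0.008 ]
 [ 0.5265 -0.1523  0.008 ]] [ 0.5781 -0.242   0.008 ]
[ 20  21  21  21  21  19  21  21  22  22  19  21  19  20  20  19  17  14
  13  15  13  12  10  11  10  13  11   9  11  13  12  12  12  12   7  10
  13  12  12  22  79 189 169 100  70  67  66  68  66  64  66  66  67  65
  65  65  65  67  68  63]
```

Call:
{"name": "drive_tool", "arguments": {"increments": [[[0.3, 0, 0.39, 0.1, 0], [0.3, 0, 0.39, 0.3, 0], [0.3, 0, 0.39, 0.6, 0], [0.3, 0, 0.39, 0.9, 0], [0.3, 0, 0.39, 1, 0]]], "squeeze": 30}}

```text
time_s: 16.25
tcp_pos: [0.5199, -0.2762, 0.1137]
eef_rot: [-180.0, 0.2, -5.2]
contact_force: [-0.1, 0.3, -0.3]
gripper_width: 0.057
gripper_force: 0.0
```

Call:
{"name": "drive_tool", "arguments": {"increments": [[[0.3, 0, 0, 0.03, 0], [0.3, 0, 0, 0.03, 0]]]}}

```text
time_s: 16.5
tcp_pos: [0.5218, -0.2773, 0.1132]
eef_rot: [180.0, -0.1, -5.2]
contact_force: [0.2, 0.6, 0.1]
gripper_width: 0.057
gripper_force: 0.0
```

Call:
{"name": "drive_tool", "arguments": {"increments": [[[-1, 0, 0, 0, 0], [-1, 0, 0, 0, 0], [-1, 0, 0, 0, 0], [-1, 0, 0, 0, 0]]]}}

```text
time_s: 17.0
tcp_pos: [0.5208, -0.2774, 0.1122]
eef_rot: [180.0, -0.0, -5.2]
contact_force: [-0.7, 0.4, -0.6]
gripper_width: 0.0225
gripper_force: 0.0
```

Call:
{"name": "drive_tool", "arguments": {"increments": [[[-1, 0, 0, 0, 0], [-1, 0, 0, 0, 0]]]}}

```text
time_s: 17.25
tcp_pos: [0.5208, -0.2774, 0.112]
eef_rot: [180.0, 0.0, -5.2]
contact_force: [0.3, 0.3, 0.7]
gripper_width: 0.0036
gripper_force: 0.0
```

```bash
python3 - <<'E'
from h import *
np.set_printoptions(precision=4,suppress=True)
s=r.get_state();print(s["tcp_pos"],s["gripper_width"],s["gripper_force"])
W=camera_model("wrist");g=capture("wrist").max(2);cv2.imwrite("pics/w8.png",g);np.save("W8.npy",W,allow_pickle=True)
print(proj(W,[s["tcp_pos"],(.5506,-.2862,.085),(.4942,-.277,.1416),(.523,-.2795,.1133)]))
for v in range(100,340,20): print(v,[(int(a),int(b)) for a,b in zip(range(200,440,12),g[v,200:440:12])])
E
```

```text
[ 0.5208 -0.2774  0.112 ] 0.0036415300553213734 0.0
[[324.1343 287.2402]
 [335.7412 212.012 ]
 [328.9576 373.8804]
 [328.1263 283.5975]]
100 [(200, 94), (212, 105), (224, 107), (236, 107), (248, 91), (260, 89), (272, 86), (284, 89), (296, 87), (308, 86), (320, 83), (332, 82), (344, 96), (356, 94), (368, 96), (380, 93), (392, 156), (404, 242), (416, 242), (428, 242)]
120 [(200, 28), (212, 50), (224, 52), (236, 105), (248, 58), (260, 90), (272, 88), (284, 88), (296, 86), (308, 93), (320, 169), (332, 171), (344, 174), (356, 58), (368, 101), (380, 91), (392, 168), (404, 242), (416, 241), (428, 242)]
140 [(200, 52), (212, 51), (224, 49), (236, 53), (248, 52), (260, 51), (272, 85), (284, 84), (296, 98), (308, 117), (320, 167), (332, 169), (344, 171), (356, 53), (368, 51), (380, 54), (392, 156), (404, 227), (416, 242), (428, 242)]
160 [(200, 28), (212, 51), (224, 51), (236, 51), (248, 53), (260, 52), (272, 52), (284, 99), (296, 98), (308, 140), (320, 167), (332, 169), (344, 169), (356, 55), (368, 52), (380, 52), (392, 158), (404, 156), (416, 240), (428, 242)]
180 [(200, 100), (212, 101), (2
[... 1139 characters left out ...]
428, 124)]
280 [(200, 243), (212, 242), (224, 243), (236, 243), (248, 243), (260, 243), (272, 243), (284, 242), (296, 243), (308, 11), (320, 11), (332, 13), (344, 12), (356, 9), (368, 243), (380, 242), (392, 240), (404, 158), (416, 152), (428, 137)]
300 [(200, 16), (212, 17), (224, 19), (236, 18), (248, 18), (260, 15), (272, 17), (284, 15), (296, 18), (308, 65), (320, 12), (332, 12), (344, 69), (356, 17), (368, 19), (380, 18), (392, 18), (404, 20), (416, 18), (428, 17)]
320 [(200, 34), (212, 35), (224, 37), (236, 36), (248, 36), (260, 37), (272, 39), (284, 37), (296, 17), (308, 39), (320, 10), (332, 10), (344, 111), (356, 36), (368, 37), (380, 37), (392, 37), (404, 36), (416, 36), (428, 36)]
```

```bash
python3 - <<'E'
from h import *
np.set_printoptions(precision=1,suppress=True)
W=np.load("W8.npy",allow_pickle=True).item();s=r.get_state();R=Ro.from_euler('xyz',s["eef_rot"],degrees=True)
for x in (.0095,-.0095):
  for z in (.011,0,-.008,-.02,-.03): print(x,z,proj(W,s["tcp_pos"]+R.apply([(x,.002,z),(x,-.002,z),(x,.023,z)])).tolist())
g=cv2.imread("pics/w8.png",0)
for v in range(276,345,4): print(v,g[v,290:366:4])
# top/scene views now: butt etc.
for n in("top","scene"):
    C=camera_model(n);im=capture(n);cv2.imwrite(f"pics/{n}8.png",im[:,:,::-1]);print(n,proj(C,[s["tcp_pos"]]))
E
```

```text
0.0095 0.011 [[328.11835279416863, 260.5272603213933], [320.02038509949466, 260.5272978307679], [370.65015958179663, 260.53506459316975]]
0.0095 0 [[328.37172819140346, 268.34971982252495], [319.8117575460482, 268.34972693223983], [373.3321651849211, 268.36168697983663]]
0.0095 -0.008 [[328.57501759722703, 274.62420518031365], [319.64437180836103, 274.6241846362017], [375.4842486886789, 274.64005341336474]]
0.0095 -0.02 [[328.915408323657, 285.12697372219355], [319.36410140843486, 285.1269001373541], [379.08824068118435, 285.1504786643338]]
0.0095 -0.03 [[329.23761620416593, 295.06488868534524], [319.0988054928965, 295.0647568333611], [382.5003404116612, 295.0970763362374]]
-0.0095 0.011 [[328.00487380168954, 295.95180240117503], [320.1149379201144, 295.9517125756896], [369.44319747746647, 295.9716410182984]]
-0.0095 0 [[328.24556104990006, 305.5354517354304], [319.916828710784, 305.5353167800546], [371.9903617135331, 305.56127854390087]]
-0.0095 -0.008 [[328.4382332996106, 313.2047627615459], [319.75824250357914, 313.204587824869], [374.0295956294598, 313.23603205465264]]
-0.0095 -0
[... 958 characters left out ...]
 17  18  41  65  80  13  14   9  13  14  11  14  19  77 127  37  17  16
  16]
320 [ 37  36  60  62  79  14  11  10  11  12  10  13  12  81 139  55  35  37
  37]
324 [ 37  38  78  69  55  17  16  17  18  18  20  18  20  53 147  76  37  37
  36]
328 [ 40  37  81  54  30  30  32  30  29  38  44  43  41  41 154  95  38  39
  38]
332 [ 39  36  87  56  37  37  38  36  41  67  65  66  66  66 171 115  41  38
  39]
336 [ 36  38  94  56  41  41  44  43  82  81  82  82  80  83 172 129  39  38
  36]
340 [ 38  38  98  54  43  46  42  53  95  94  94  94  91  94 145 140  39  36
  38]
344 [ 39  39 101  51  41  43  45 107 117 117 116 115 114 114 173 192  39  39
  40]
top [[451.7 214.5]]
scene [[184.4 215.5]]
```

The wrist view has the fingers' near edge at row 284, columns 222 and 427 when open 87.5 mm. That puts the real fingertips about 19 mm behind the reported TCP rather than 11 mm ahead. It also explains the fingers passing over the bar and closing above this handle. I'll open, go 32 mm deeper and grip again.

Call:
{"name": "drive_tool", "arguments": {"increments": [[[0.3, 0, 0, -0.05, 0], [0.3, 0, 0, -0.1, 0], [0.3, 0, 0.01, -0.1, 0], [0.3, 0, 0.01, -0.1, 0], [0.3, 0, 0.01, -0.1, 0]]]}}

```text
time_s: 18.02
tcp_pos: [0.5206, -0.2786, 0.1239]
eef_rot: [-180.0, 0.0, -5.2]
contact_force: [0.2, 0.8, 0.1]
gripper_width: 0.0445
gripper_force: 0.0
```

Call:
{"name": "drive_tool", "arguments": {"increments": [[[0.3, 0, 0, 0, 0], [0.3, 0, 0, 0.1, 0], [0.3, 0, 0, 0.2, 0], [0.3, 0, 0, 0.3, 0], [0.3, 0, 0, 0.37, 0]]]}}

```text
time_s: 18.65
tcp_pos: [0.5202, -0.2785, 0.0783]
eef_rot: [-180.0, 0.1, -5.2]
contact_force: [-0.9, 0.2, 0.7]
gripper_width: 0.0568
gripper_force: 0.0
```

Call:
{"name": "drive_tool", "arguments": {"increments": [[[-1, 0, 0, 0, 0], [-1, 0, 0, 0, 0], [-1, 0, 0, 0, 0], [-1, 0, 0, 0, 0], [-1, 0, 0, 0, 0]]], "squeeze": 40}}

```text
time_s: 19.27
tcp_pos: [0.521, -0.2787, 0.0802]
eef_rot: [180.0, -0.0, -5.2]
contact_force: [-0.5, 0.3, 2.5]
gripper_width: 0.0269
gripper_force: 39.8
```

Gripped at 26.9 mm with 40 N. Now I'll draw it out along its axis.

Call:
{"name": "drive_tool", "arguments": {"increments": [[[-1, -0.05, 0, -0.05, 0], [-1, -0.12, 0, -0.12, 0], [-1, -0.2, 0, -0.2, 0], [-1, -0.28, 0, -0.28, 0], [-1, -0.36, 0, -0.36, 0]]]}}

```text
time_s: 19.9
tcp_pos: [0.4769, -0.2746, 0.1238]
eef_rot: [180.0, -0.0, -5.2]
contact_force: [0.4, 0.5, -1.6]
gripper_width: 0.027
gripper_force: 39.8
```

Call:
{"name": "drive_tool", "arguments": {"increments": [[[-1, -0.1, 0, -0.1, 0], [-1, -0.2, 0, -0.2, 0], [-1, -0.26, 0, -0.3, 0], [-1, -0.26, 0, -0.3, 0]]]}}

```text
time_s: 20.4
tcp_pos: [0.447, -0.272, 0.1603]
eef_rot: [180.0, -0.1, -5.2]
contact_force: [0.2, -0.1, -1.5]
gripper_width: 0.0271
gripper_force: 39.8
```

```bash
python3 - <<'E'
from h import *
np.set_printoptions(precision=4,suppress=True)
s=r.get_state();print(s["tcp_pos"],s["gripper_width"],s["gripper_force"],s["contact_force"])
C=camera_model("scene");im=capture("scene");cv2.imwrite("pics/scene9.png",im[:,:,::-1])
W=camera_model("wrist");w=capture("wrist");cv2.imwrite("pics/w9.png",w[:,:,::-1]);g=w.max(2)
p=s["tcp_pos"]+[0,0,.035];d=np.array([-.704,.0653,.707])
q=[p+d*k for k in(-.12,-.1,-.07,-.044,.03)]
print(proj(W,q),proj(C,q))
for v in range(150,290,10): print(v,g[v,270:380:5])
E
```

```text
[ 0.447  -0.272   0.1603] 0.027128203271603733 39.761410974897444 [ 0.1519 -0.1393 -1.5408]
[[324.4877 103.0675]
 [324.4895 131.1655]
 [324.4928 178.5841]
 [324.4968 225.926 ]
 [324.5181 408.2863]] [[181.766  219.3023]
 [183.4178 210.2796]
 [185.9284 196.7004]
 [188.1355 184.8933]
 [194.5689 151.1419]]
150 [229 230 230 230 230 230 139 138 137  74 103 165 130  76  79 230 230 230
 230 230 230 230]
160 [230 230 230 230 230 230 230 140 140 141 145 166 128 114 230 230 230 230
 230 231 230 231]
170 [230 229 231 230 230 230 230 215 140 140 144 164 126 136 230 230 230 230
 230 230 230 230]
180 [230 230 230 230 230 230 229 230 216 139 149 164 122 140 230 230 230 230
 230 230 231 230]
190 [230 230 230 230 230 230 230 229 230 227 152 163 120 175 230 229 230 231
 230 230 230 230]
200 [230 230 231 231 231 230 230 230 230 230 156 163 117 121 224 230 229 230
 229 230 231 229]
210 [231 231 231 231 231 231 231 231 230 231 158 161 114 212 230 231 230 231
 230 231 230 230]
220 [230 231 231 231 231 231 230 230 230 231 160 161 112 216 230 230 230 231
 230 230 230 230]
230 [230 230 231 231 231 231 226  43  16  19  17  17  18  14  15  89 229 230
 230 230 230 230]
240 [228 227 222 226 229 222  16  18  19  19  19  20  18  16  15  12   6 218
 231 230 230 230]
250 [231 231 230 230 229  27  14  19  21  18  21  22  17  18  13  14   8  17
 229 230 229 230]
260 [230 231 230 230 230  15  16  19  22  21  23   9  14  10   7   9   8  13
 209 203 202 208]
270 [231 230 230 230 230   8  10   6  14  14  13  13  13   7  12  10   8  12
 229 230 229 230]
280 [231 231 231 228 228   5   6  11   9  12  12  15  13  11   7   7  10  15
 227 230 230 230]
```

The shank and the handle's lower end (row 228) are as expected, so it is out of the tube. I'll lift over the scraper and carry it to the free bench around (0.465, -0.01).

Call:
{"name": "drive_tool", "arguments": {"increments": [[[-1, 0, 0, -0.3, 0], [-1, 0, 0, -0.6, 0], [-1, 0, 0, -0.7, 0]]]}}

```text
time_s: 20.88
tcp_pos: [0.4478, -0.2721, 0.2444]
eef_rot: [180.0, -0.1, -5.2]
contact_force: [-0.1, -0.0, -2.4]
gripper_width: 0.0271
gripper_force: 39.8
```

Call:
{"name": "drive_tool", "arguments": {"increments": [[[-1, 0, -0.3, 0, 0], [-1, 0, -0.65, 0, 0], [-1, -0.02, -1, 0, 0]]]}}

```text
time_s: 21.25
tcp_pos: [0.4548, -0.1509, 0.2414]
eef_rot: [-180.0, 0.1, -5.3]
contact_force: [0.4, 0.5, -2.0]
gripper_width: 0.0266
gripper_force: 39.8
```

Call:
{"name": "drive_tool", "arguments": {"increments": [[[-1, 0, -0.35, 0, 0], [-1, 0, -0.7, 0, 0], [-1, -0.02, -1, 0, 0], [-1, -0.02, -1, 0, 0]]]}}

```text
time_s: 21.75
tcp_pos: [0.4634, -0.0304, 0.2417]
eef_rot: [180.0, 0.1, -5.0]
contact_force: [0.6, -1.1, -2.5]
gripper_width: 0.0271
gripper_force: 39.8
```

Call:
{"name": "drive_tool", "arguments": {"increments": [[[-1, 0, -0.15, 0.3, 0], [-1, 0, -0.15, 0.6, 0], [-1, 0, -0.15, 0.9, 0], [-1, 0, -0.15, 0.9, 0]]], "squeeze": 25}}

```text
time_s: 22.25
tcp_pos: [0.4629, -0.0157, 0.132]
eef_rot: [179.8, 0.4, -5.3]
contact_force: [-0.5, -0.1, -0.7]
gripper_width: 0.0272
gripper_force: 24.8
```

Call:
{"name": "drive_tool", "arguments": {"increments": [[[-1, 0, 0, 0.3, 0], [-1, 0, 0, 0.55, 0], [-1, 0, 0, 0.72, 0], [-1, 0, 0, 0.72, 0]]], "squeeze": 15}}

```text
time_s: 22.75
tcp_pos: [0.4652, -0.0149, 0.0484]
eef_rot: [179.9, 0.1, -5.2]
contact_force: [-0.6, 0.0, -1.8]
gripper_width: 0.0273
gripper_force: 14.9
```

Call:
{"name": "drive_tool", "arguments": {"increments": [[[-1, -0.04, 0, 0.06, 0], [-1, -0.08, 0, 0.12, 0], [-1, -0.11, 0, 0.18, 0], [-1, -0.11, 0, 0.18, 0]]]}}

```text
time_s: 23.25
tcp_pos: [0.4516, -0.0133, 0.0266]
eef_rot: [180.0, 0.0, -5.2]
contact_force: [-1.3, -1.0, 0.8]
gripper_width: 0.0273
gripper_force: 15.0
```

Call:
{"name": "drive_tool", "arguments": {"increments": [[[-1, -0.03, 0, 0.06, 0], [-1, -0.06, 0, 0.12, 0], [-1, -0.08, 0, 0.18, 0], [-1, -0.08, 0, 0.18, 0]]]}}

```text
time_s: 23.75
tcp_pos: [0.442, -0.0125, 0.0046]
eef_rot: [180.0, 0.1, -5.2]
contact_force: [-0.3, 0.3, 0.2]
gripper_width: 0.0275
gripper_force: 15.0
```

```bash
python3 - <<'E'
from h import *
np.set_printoptions(precision=4,suppress=True)
s=r.get_state();print(s["tcp_pos"],s["contact_force"])
W=camera_model("wrist");w=capture("wrist");g=w.max(2)
# black handle lower end row & head along column 324
print([(v,int(g[v,324])) for v in range(20,284,8)])
for a in (45,30,20,10,0):
    d=np.array([np.cos(np.radians(a)),-.09*np.cos(np.radians(a)),-np.sin(np.radians(a))])
    print(a,proj(W,[s["tcp_pos"]+[0,0,.035]+d*k for k in(.044,.104)]).round(0).tolist())
E
```

```text
[ 0.442  -0.0125  0.0046] [-0.272   0.2579  0.2222]
[(20, 194), (28, 195), (36, 193), (44, 192), (52, 194), (60, 193), (68, 192), (76, 193), (84, 190), (92, 72), (100, 115), (108, 146), (116, 149), (124, 151), (132, 160), (140, 160), (148, 160), (156, 159), (164, 161), (172, 162), (180, 160), (188, 162), (196, 160), (204, 160), (212, 159), (220, 158), (228, 156), (236, 21), (244, 22), (252, 27), (260, 12), (268, 14), (276, 13)]
45 [[324.0, 225.0], [324.0, 125.0]]
30 [[324.0, 214.0], [324.0, 86.0]]
20 [[324.0, 210.0], [324.0, 62.0]]
10 [[324.0, 209.0], [324.0, 41.0]]
0 [[324.0, 212.0], [324.0, 24.0]]
```

Call:
{"name": "drive_tool", "arguments": {"increments": [[[-1, -0.01, 0, 0.05, 0], [-1, -0.02, 0, 0.1, 0], [-1, -0.02, 0, 0.14, 0], [-1, -0.02, 0, 0.14, 0]]]}}

```text
time_s: 24.3
tcp_pos: [0.4408, -0.0121, -0.0111]
eef_rot: [-180.0, -0.1, -5.2]
contact_force: [-1.8, -0.9, 9.9]
gripper_width: 0.0274
gripper_force: 15.0
```

Call:
{"name": "drive_tool", "arguments": {"increments": [[[-1, 0, 0, 0.015, 0], [-1, 0, 0, 0.03, 0], [-1, 0, 0, 0.03, 0]]]}}

```text
time_s: 24.68
tcp_pos: [0.442, -0.011, -0.014]
eef_rot: [-179.9, -0.2, -5.2]
contact_force: [-3.8, 6.0, 16.5]
gripper_width: 0.0272
gripper_force: 15.0
```

Call:
{"name": "drive_tool", "arguments": {"increments": [[[-0.1, 0, 0, -0.02, 0], [-0.1, 0, 0, -0.02, 0], [-0.1, 0, 0, -0.02, 0]]]}}

```text
time_s: 25.05
tcp_pos: [0.44, -0.0123, -0.013]
eef_rot: [180.0, 0.0, -5.2]
contact_force: [-0.4, -0.3, -0.3]
gripper_width: 0.039
gripper_force: 0.0
```

```bash
python3 - <<'E'
from h import *
np.set_printoptions(precision=4,suppress=True)
s=r.get_state();print(s["tcp_pos"],s["contact_force"],s["gripper_width"])
W=camera_model("wrist");w=capture("wrist");g=w.max(2);cv2.imwrite("pics/w10.png",w[:,:,::-1])
print([(v,int(g[v,324])) for v in range(4,284,8)])
for v in (60,100,150,200,240,270): print(v,g[v,250:400:6])
d=np.array([1,-.09,0.])
P=s["tcp_pos"]*[1,1,0]+[0,0,.014]
for k in (.02,.03,.04,.05,.08,.1,.11): print(k,proj(W,[P+d*k]).round(0))
E
```

```text
[ 0.44   -0.0123 -0.013 ] [-0.3905 -0.2753 -0.258 ] 0.03902112435672726
[(4, 192), (12, 192), (20, 191), (28, 190), (36, 192), (44, 192), (52, 191), (60, 193), (68, 193), (76, 193), (84, 55), (92, 87), (100, 125), (108, 127), (116, 121), (124, 84), (132, 88), (140, 87), (148, 89), (156, 88), (164, 87), (172, 87), (180, 87), (188, 85), (196, 85), (204, 84), (212, 84), (220, 84), (228, 83), (236, 83), (244, 5), (252, 19), (260, 17), (268, 5), (276, 6)]
60 [193 194 192 194 192 192 192 193 192 192 192 192 193 194 192 193 191 191
 189 187 183 177 162 148 163]
100 [195 193 194 194 194 192 193 193 176 141 152 149 132 102  66  93  91  92
 169 190 187 182 174 160 161]
150 [213 211 212 211 212 212 212 213 197 191 145 155 108  86  92  92  93  92
 191 191 192 187 186 178 169]
200 [210 211 212 209 194 193 193 193 192 194 153 170 105 111  92  94  93 107
 193 193 193 191 190 185 186]
240 [194 195 211 214 210 194  50   7  10   7 141 145 104  18   4   8   9  92
  94  93 131 188 194 194 194]
270 [94 93 96 93 95 94  8  5  6  9  4  8  8  6  7 10 10 50 93 93 94 94 94 93
 97]
0.02 [[324. 267.]]
0.03 [[324. 243.]]
0.04 [[324. 218.]]
0.05 [[324. 191.]]
0.08 [[324. 106.]]
0.1 [[324.  43.]]
0.11 [[324.   9.]]
```

The countersink lies level (tip at row 84, handle end at row 242), and its middle is 10 mm behind the jaws. I'll shift back to mid-handle, grip firmly and lift.

Call:
{"name": "drive_tool", "arguments": {"increments": [[[-0.1, -0.04, 0, 0, 0], [-0.1, -0.08, 0, 0, 0], [-0.1, -0.08, 0, 0.01, 0], [-0.1, -0.08, 0, 0.01, 0]]]}}

```text
time_s: 25.6
tcp_pos: [0.4307, -0.0112, -0.014]
eef_rot: [-180.0, -0.0, -5.2]
contact_force: [-0.4, -0.4, 0.6]
gripper_width: 0.0392
gripper_force: 0.0
```

Call:
{"name": "drive_tool", "arguments": {"increments": [[[-1, 0, 0, 0, 0], [-1, 0, 0, 0, 0], [-1, 0, 0, 0, 0], [-1, 0, 0, 0, 0]]], "squeeze": 50}}

```text
time_s: 26.1
tcp_pos: [0.431, -0.0112, -0.0138]
eef_rot: [-180.0, -0.0, -5.2]
contact_force: [0.4, 0.7, 1.1]
gripper_width: 0.0266
gripper_force: 50.0
```

Call:
{"name": "drive_tool", "arguments": {"increments": [[[-1, 0, 0, -0.1, 0], [-1, 0, 0, -0.25, 0], [-1, 0, 0, -0.45, 0], [-1, 0, 0, -0.5, 0], [-1, 0, 0, -0.5, 0]]]}}

```text
time_s: 26.72
tcp_pos: [0.4306, -0.0113, 0.0464]
eef_rot: [-180.0, -0.0, -5.2]
contact_force: [0.2, -0.2, -3.0]
gripper_width: 0.0266
gripper_force: 50.0
```

```bash
cat > lv.py <<'E'
from h import *
np.set_printoptions(precision=4,suppress=True)
s=r.get_state();print(s["tcp_pos"],s["contact_force"],s["moment"],s["gripper_width"],s["gripper_force"])
W=camera_model("wrist");w=capture("wrist");g=w.max(2).astype(int);cv2.imwrite("pics/wl.png",w[:,:,::-1])
c=g[:284,324];print([(v,int(c[v])) for v in range(40,284,6)])
P=s["tcp_pos"]+[0,0,.027]
for a in (-20,-10,0,10,20):
    A=np.radians(a);d=np.array([np.cos(A),-.09*np.cos(A),-np.sin(A)])
    print(a,proj(W,[P+d*k for k in(.04,.1)]).round(0).tolist())
E
python3 lv.py
```

```text
[ 0.4306 -0.0113  0.0464] [ 0.2045 -0.1811 -2.9636] [-0.0325  0.0173  0.0467] 0.02658673627169877 49.998398423194885
[(40, 193), (46, 45), (52, 66), (58, 91), (64, 116), (70, 137), (76, 141), (82, 141), (88, 137), (94, 70), (100, 138), (106, 138), (112, 138), (118, 139), (124, 137), (130, 139), (136, 136), (142, 137), (148, 136), (154, 136), (160, 138), (166, 138), (172, 137), (178, 136), (184, 135), (190, 135), (196, 136), (202, 137), (208, 135), (214, 136), (220, 23), (226, 39), (232, 25), (238, 19), (244, 15), (250, 15), (256, 17), (262, 17), (268, 6), (274, 5), (280, 9)]
-20 [[324.0, 233.0], [324.0, 43.0]]
-10 [[324.0, 224.0], [324.0, 37.0]]
0 [[324.0, 218.0], [324.0, 43.0]]
10 [[324.0, 215.0], [324.0, 56.0]]
20 [[324.0, 216.0], [324.0, 74.0]]
```

Level within a couple of degrees. Lift.

Call:
{"name": "drive_tool", "arguments": {"increments": [[[-1, 0, 0, -0.15, 0], [-1, 0, 0, -0.4, 0], [-1, 0, 0, -0.7, 0], [-1, 0, 0, -0.95, 0], [-1, 0, 0, -1, 0]]]}}

```text
time_s: 27.4
tcp_pos: [0.4312, -0.011, 0.1669]
eef_rot: [-180.0, -0.1, -5.2]
contact_force: [-0.0, 0.1, -1.9]
gripper_width: 0.0271
gripper_force: 50.0
```

Call:
{"name": "drive_tool", "arguments": {"increments": [[[-1, 0, 0, -0.2, 0], [-1, 0, 0, -0.5, 0], [-1, 0, 0, -0.8, 0], [-1, 0, 0, -1, 0], [-1, 0, 0, -1, 0]]]}}

```text
time_s: 28.02
tcp_pos: [0.4311, -0.011, 0.2859]
eef_rot: [-180.0, -0.0, -5.2]
contact_force: [0.2, 0.0, -2.6]
gripper_width: 0.0265
gripper_force: 50.0
```

Call:
{"name": "drive_tool", "arguments": {"increments": [[[-1, 0, 0, -0.1, 0], [-1, 0, 0, -0.15, 0], [-1, 0, 0, -0.15, 0], [-1, 0, 0, -0.15, 0], [-1, 0, 0, -0.15, 0]]]}}

```text
time_s: 28.65
tcp_pos: [0.4305, -0.0113, 0.3037]
eef_rot: [180.0, 0.0, -5.2]
contact_force: [0.2, 0.5, -0.8]
gripper_width: 0.0272
gripper_force: 50.0
```

```bash
python3 lv.py; python3 - <<'E'
from h import *
np.set_printoptions(precision=4,suppress=True)
T=camera_model("top");S=camera_model("scene");t=capture("top");sc=capture("scene")
t0=cv2.imread("pics/top0.png")[:,:,::-1];s0=cv2.imread("pics/scene0.png")[:,:,::-1]
# shut check: drawer interior wood colour in open area, front panel end expected x .61
A=sc[220:420,340:500].astype(int);B=s0[220:420,340:500].astype(int)
wood=lambda a:int(((a[:,:,0]-a[:,:,2])>50).sum()); print("wood px before/after",wood(B),wood(A))
for x in(.565,.57,.575,.58,.585): print(x,proj(T,[(x,.2,.047)]))
u=232;print([(v,t[v,u].tolist()) for v in range(180,225,3)])
E
```

```text
[ 0.4305 -0.0113  0.3037] [ 0.2308  0.4881 -0.7973] [ 0.0061  0.0692 -0.0107] 0.027188478777301735 49.99846950173378
[(40, 231), (46, 51), (52, 75), (58, 104), (64, 131), (70, 157), (76, 162), (82, 160), (88, 156), (94, 110), (100, 158), (106, 157), (112, 156), (118, 157), (124, 156), (130, 156), (136, 155), (142, 155), (148, 156), (154, 155), (160, 154), (166, 155), (172, 154), (178, 152), (184, 155), (190, 154), (196, 153), (202, 154), (208, 154), (214, 153), (220, 27), (226, 43), (232, 29), (238, 23), (244, 23), (250, 22), (256, 23), (262, 9), (268, 6), (274, 7), (280, 8)]
-20 [[324.0, 233.0], [324.0, 43.0]]
-10 [[324.0, 224.0], [324.0, 37.0]]
0 [[324.0, 218.0], [324.0, 43.0]]
10 [[324.0, 215.0], [324.0, 56.0]]
20 [[324.0, 216.0], [324.0, 74.0]]
wood px before/after 4251 1105
0.565 [[244.1704 207.1019]]
0.57 [[244.1637 205.0516]]
0.575 [[244.1574 203.0045]]
0.58 [[244.1513 200.9604]]
0.585 [[244.1456 198.9194]]
[(180, [95, 108, 107]), (183, [135, 154, 154]), (186, [39, 45, 45]), (189, [40, 45, 46]), (192, [119, 118, 118]), (195, [126, 123, 122]), (198, [127, 125, 124]), (201, [89, 83, 77]), (204, [86, 75, 63]), (207, [91, 80, 66]), (210, [96, 84, 69]), (213, [97, 86, 70]), (216, [102, 89, 74]), (219, [105, 91, 77]), (222, [109, 94, 80])]
```

```bash
python3 - <<'E'
from h import *
T=camera_model("top");S=camera_model("scene");t=capture("top").astype(int);sc=capture("scene").astype(int)
m=(sc[:,:,0]-sc[:,:,2])>50;ys,xs=np.where(m[220:420,340:500]);print("wood rows/cols",ys.min()+220,ys.max()+220,xs.min()+340,xs.max()+340)
print("front edge scene",proj(S,[(.6245-.11*-.06,.367-.22,.085),(.6177,.3668,.085),(.61,.2,.073),(.574,.2,.047)]).round(0).tolist())
for u in (236,244,252): print(u,[(v,int(t[v].max(1)[u])) for v in range(170,225,2)])
u=proj(S,[(.574,.25,.047)])[0].astype(int);print(u,[(v,sc[v,u[0]].tolist()) for v in range(u[1]-20,u[1]+25,3)])
E
```

```text
wood rows/cols 220 311 340 499
front edge scene [[370.0, 295.0], [481.0, 307.0], [397.0, 294.0], [398.0, 287.0]]
236 [(170, 152), (172, 152), (174, 154), (176, 132), (178, 69), (180, 122), (182, 149), (184, 107), (186, 45), (188, 45), (190, 58), (192, 126), (194, 126), (196, 126), (198, 103), (200, 82), (202, 86), (204, 90), (206, 93), (208, 95), (210, 98), (212, 101), (214, 103), (216, 103), (218, 107), (220, 109), (222, 113), (224, 114)]
244 [(170, 150), (172, 150), (174, 152), (176, 105), (178, 73), (180, 148), (182, 153), (184, 69), (186, 46), (188, 45), (190, 90), (192, 139), (194, 160), (196, 147), (198, 96), (200, 89), (202, 93), (204, 96), (206, 99), (208, 98), (210, 102), (212, 103), (214, 106), (216, 108), (218, 110), (220, 112), (222, 114), (224, 112)]
252 [(170, 151), (172, 151), (174, 149), (176, 70), (178, 91), (180, 149), (182, 133), (184, 48), (186, 45), (188, 48), (190, 123), (192, 47), (194, 91), (196, 169), (198, 133), (200, 131), (202, 199), (204, 200), (206, 202), (208, 208), (210, 201), (212, 158), (214, 110), (216, 111), (218, 114), (220, 111), (222, 111), (224, 111)]
[421 291] [(271, [232, 228, 227]), (274, [228, 223, 220]), (277, [230, 226, 224]), (280, [232, 228, 227]), (283, [232, 228, 226]), (286, [232, 228, 226]), (289, [168, 165, 168]), (292, [177, 172, 181]), (295, [237, 231, 229]), (298, [97, 94, 92]), (301, [132, 143, 144]), (304, [133, 145, 143]), (307, [134, 147, 146]), (310, [133, 145, 144]), (313, [134, 145, 144])]
```

```bash
python3 -c "
from h import *
s=r.get_state();print(s['time_s'],s['tcp_pos'],s['gripper_width'],s['gripper_force'],abs(s['qd']).max());print(job.close_job())"
```

```text
28.9 [ 0.43062683 -0.01126479  0.30400037] 0.026646028391266025 49.99854728579521 0.15027023080223123
the job is handed in; nothing more can be done
None
```

The drill case is flat in the shut drawer, and the countersink is held level and steady about 0.33 m above the bench, handed in at 28.9 s (judging result not shown). To turn it level I laid it briefly on the bench and gripped it again.

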